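Crisscross display riser on a flea-market stall

TASK

Finish the crisscross riser for the display: lay the two long slats flat across the two runners of the base board, near the runners' ends so that the outer long sides are about flush with those ends, then lay the two short slats flat across the long ones, directly above the runners, so that the stack is centred and square. One long slat lies tucked in the narrow gap between the two heavy caskets and has to be worked out of it first. Set the slats down instead of dropping them, and do not shift or tip the candlestick, the vase or the coffee grinder.

Things in the scene. Friction and masses are not known exactly. Their poses are not given: they have to be found in the camera images.
- base: fixed base: plywood board 180 (x) x 140 (y) x 10 mm with two wooden runners on it, each 110 mm along y, 26 wide, 18 high, centred at x = +60 and -60 mm. Origin: middle of the underside, on the table; z up. Runner tops are at z = 28 mm; long slats on them, flush with the runner ends, lie along x with centres at y = +40 and -40, z = 37; short slats above, along y, at x = +60 and -60, z = 55
- caskets: two low dark-wood caskets with brass bands side by side, fixed: each 45 mm (x) by 110 mm (y) by 45 mm high, with a 40 mm wide gap between them that runs along y, open at both ends and at the top, floored by the table. Origin: on the table in the middle of the gap; z up
- long_a: loose plain light-wood slat, 150 mm long (its x), 26 mm wide (y), 18 mm thick (z), about 45 g; origin at its middle (9 mm above the table at the start). Lies flat in the open
- long_b: loose slat like long_a, 150 x 26 x 18 mm, about 45 g, origin at its middle. At the start it lies flat on the table in the gap between the caskets, along it, sticking out about 20 mm (8 to 32) at each end, with about 7 mm free beside it: too little for fingers. Shut fingertips fit into the gap behind its end, to push it out lengthways; it slides easily
- short_a: loose plain light-wood slat, 110 mm long (its x), 26 mm wide (y), 18 mm thick (z), about 34 g; origin at its middle. Lies flat in the open
- short_b: loose light-wood slat like short_a: 110 x 26 x 18 mm, about 34 g, origin at its middle. Lies flat in the open
- candlestick: bystander: loose turned brass candlestick, 200 mm tall, foot 60 mm across; origin at the centre of its underside
- vase: bystander: loose white ceramic vase, 170 mm tall, 80 mm across at the belly; origin at the centre of its underside
- grinder: bystander: loose green box coffee grinder, 90 x 90 mm, 97 mm high without the dome and 165 mm with its crank, which reaches 64 mm out along its x; origin at the centre of its underside
There are look-alikes about, which are no part of the job. Leave any orange or pink look-alike of the short_a alone.

How it is judged:
On the way:
1. both long slats lie flat across the two runners, centred, square and released (((x of long_a in the frame of base between -0.013 and 0.013 m and y of long_a in the frame of base between 0.027 and 0.053 m and z of long_a in the frame of base between 0.033 and 0.041 m and angle between the z axis of each of long_a, long_b and the z axis of base, either way round below 0.1 rad and angle between the x axis of each of long_a, long_b and the x axis of base, either way round below 0.14 rad and x of long_b in the frame of base between -0.013 and 0.013 m and y of long_b in the frame of base between -0.053 and -0.027 m and z of long_b in the frame of base between 0.033 and 0.041 m) or (x of long_a in the frame of base between -0.013 and 0.013 m and y of long_a in the frame of base between -0.053 and -0.027 m and z of long_a in the frame of base between 0.033 and 0.041 m and angle between the z axis of each of long_a, long_b and the z axis of base, either way round below 0.1 rad and angle between the x axis of each of long_a, long_b and the x axis of base, either way round below 0.14 rad and x of long_b in the frame of base between -0.013 and 0.013 m and y of long_b in the frame of base between 0.027 and 0.053 m and z of long_b in the frame of base between 0.033 and 0.041 m)) and contact force between each of long_a, long_b and the fingers below 0.05 N), for 0.2 s.
At the end, for the whole second after the job is handed in: Long slats flat on the runners along base x: x = 0, y = +40 and -40 mm, z = 37; short slats flat on them along base y: y = 0, x = +60 and -60 mm, z = 55; all within 13 mm sideways and 4 mm in height, square within 0.14 rad, level within 0.1 rad, released and at rest (all of step 1 and ((y of short_a in the frame of base between -0.013 and 0.013 m and x of short_a in the frame of base between 0.047 and 0.073 m and z of short_a in the frame of base between 0.051 and 0.059 m and angle between the z axis of each of short_a, short_b and the z axis of base, either way round below 0.1 rad and angle between the x axis of each of short_a, short_b and the y axis of base, either way round below 0.14 rad and y of short_b in the frame of base between -0.013 and 0.013 m and x of short_b in the frame of base between -0.073 and -0.047 m and z of short_b in the frame of base between 0.051 and 0.059 m) or (y of short_a in the frame of base between -0.013 and 0.013 m and x of short_a in the frame of base between -0.073 and -0.047 m and z of short_a in the frame of base between 0.051 and 0.059 m and angle between the z axis of each of short_a, short_b and the z axis of base, either way round below 0.1 rad and angle between the x axis of each of short_a, short_b and the y axis of base, either way round below 0.14 rad and y of short_b in the frame of base between -0.013 and 0.013 m and x of short_b in the frame of base between 0.047 and 0.073 m and z of short_b in the frame of base between 0.051 and 0.059 m)) and contact force between each of short_a, short_b and the fingers below 0.05 N and linear speed of each of long_a, long_b, short_a, short_b below 0.02 m/s); the robot touches nothing.
It fails at once if the candlestick is shifted by more than 30 mm or tipped by more than 0.4 rad (distance of candlestick from where it was at the start of the episode above 0.03 m or angle between candlestick's own z axis and vertical above 0.4 rad).
It fails at once if the vase is shifted by more than 30 mm or tipped by more than 0.4 rad (distance of vase from where it was at the start of the episode above 0.03 m or angle between vase's own z axis and vertical above 0.4 rad).
It fails at once if the grinder is shifted by more than 30 mm or tipped by more than 0.4 rad (distance of grinder from where it was at the start of the episode above 0.03 m or angle between grinder's own z axis and vertical above 0.4 rad).
It fails at once if a slat is dropped: it moves faster than 0.65 m/s while nothing of the robot holds it (a free fall of over about 20 mm) ((linear speed of long_a above 0.65 m/s and contact force between long_a and the arm below 0.01 N and contact force between long_a and the fingers below 0.01 N) or (linear speed of long_b above 0.65 m/s and contact force between long_b and the arm below 0.01 N and contact force between long_b and the fingers below 0.01 N) or (linear speed of short_a above 0.65 m/s and contact force between short_a and the arm below 0.01 N and contact force between short_a and the fingers below 0.01 N) or (linear speed of short_b above 0.65 m/s and contact force between short_b and the arm below 0.01 N and contact force between short_b and the fingers below 0.01 N)).
It also fails if it takes over 72 s, if anything falls off the work surface, if the arm or the gripper's body presses on something with over 40 N, if the wrist force passes 120 N, or if a joint passes its speed limit or range.

ROBOT

A 6-joint arm with a two-finger parallel gripper is mounted at the origin on the work surface. World frame = base frame: x ahead of the robot, y to its left, z up, the work surface at z = 0. Lengths are in m, angles in rad, forces in N, time in s.
With the tool pointing down it reaches from about 0.275 to 0.825 m from the base axis. Payload 4.9 kg.
Tool frame: the origin (TCP) lies midway between the tips of the shut fingers; the grasp point (between the pads) lies 19 mm behind it; z points along the fingers, y is the line along which they close (so a half turn about z gives the same grasp; the last joint's range is limited). The gripper opens to 85 mm and grips with 20 to 120 N. Pads are 22 mm wide; open, the fingers measure 114 mm over their backs; the gripper's body (76 mm by 85 mm) begins 54 mm behind the grasp point. The pads swing forward as they close: fully open they stand 13 mm farther back than shut.
Start: joints at [1.036, 0.326, -0.193, 1.052, 0, 1.437], TCP at [0.215, 0.506, 0.194] pointing down, gripper open.
Joint ranges: [-2.65, 2.65], [-0.97, 1.79], [-1.3, 1.35], [-1.93, 2.1], [-1.47, 1.37], [-3.14, 3.14]. Speed limits (rad/s): [2.57, 2.57, 3.14, 3.14, 3.14, 3.14].

INTERFACE

Orientations are given as a 3x3 rotation matrix whose columns are the frame's x, y, z axes.
In Python, from station import manip, vision, job_done gives the robot as it stands.
- The arm moves only by the shell command python3 -m crank 'ROWS' [OPENING] [FORCE]. ROWS is JSON, one flat list of numbers, 6 for each row, row after row: the shift along the tool's x, y, z in mm, then the turn, a rotation vector about the tool's x, y, z in degrees. In form: [tx, ty, tz, ax, ay, az, tx, ty, tz, ax, ay, az, ...]. A call has 1 to 12 rows; each row shifts and turns the commanded pose from where the row before left it, along the tool's axes as they then stand; what a row does not reach is not made up. A row lasts 1/12 s, in which the tool goes at most 41.7 mm and 7.16 degrees, less where a joint would pass 70% of its speed; a pose out of reach is approached as far as the arm can. A call with a gripper value outside its range is refused whole. OPENING is the opening, from 0 (shut) to 1 (fully open), set as the call begins (- or left out, the last holds). The fingers move at their own pace and stop on an object; FORCE is the grip in N (left out, the last holds). Time passes only in rows, so rows that do not move let the fingers close. It gives the time, the measured TCP pose, the force, the opening and the grip force at its end, in the units of the state.
- manip.sense(): the state, without advancing time (a new reading comes with each control period).
- vision.grab_frame(name): name is "scene" or "top" or "wrist"; returns a dict with "pixels" (420x560x3 uint8, red, green, blue), "depth" (420x560 float32, m along the optical axis (not along the pixel's ray), 0 where there is no reading), "fx", "fy", "cx", "cy" (pixels), "k1" (the pictures are not rectified: a ray, as slopes to the right and down, at radius r is drawn at 1 + k1 r^2 times it, then the intrinsics apply), "rvec" (rotation vector, rad) and "tvec" (3), from world to camera coordinates, as OpenCV has them. Camera axes: x right, y down, z forward; pixel columns grow to the right and rows downward; lengths in m; the calibration is good to about 2 mm. A picture is of the moment at which its call begins.
- job_done(): hands the job in; it is judged then, once.
The state is a dict: "time": time; "qpos": joint angles; "qd": joint speeds; "joint_efforts": joint torques, N m; "eef_pos": TCP position; "tool_rot": TCP orientation; "contact_force": force on the tool from outside, world axes, zero at the start; "torque": the same for the moment, N m; "width": finger opening in m; "grasp_force": force on a finger pad.
Only numpy, scipy, OpenCV 4.12 (cv2) and the standard library are available. Lean on these libraries where they do the work, as an engineer would, in place of code of your own. Each camera call takes 0.05 s, during which the arm holds its last target. There are 200 camera calls.

## Working session

There is one attempt and no reset: what is moved stays moved. The work goes in short steps, Python scripts to look and compute and a shell command to move; the robot and the scene stay as the last step left them, time stands still between calls to the robot, and variables do not carry over. Pictures are saved under pics/ and viewed, at most 14 in all, crops included, and the job is handed in when it is done.

```bash
ls; mkdir -p pics
cat > h.py <<'E'
import numpy as np, cv2
from station import manip, vision, job_done
def grab(n,save=None):
    f=vision.grab_frame(n)
    if save: cv2.imwrite('pics/'+save,f['pixels'][:,:,::-1])
    return f
def rays(f,uv):
    uv=np.atleast_2d(np.asarray(uv,float))
    K=np.array([[f['fx'],0,f['cx']],[0,f['fy'],f['cy']],[0,0,1]])
    n=cv2.undistortPoints(uv.reshape(-1,1,2),K,np.array([f['k1'],0,0,0,0.])).reshape(-1,2)
    R=cv2.Rodrigues(np.asarray(f['rvec'],float))[0]; t=np.asarray(f['tvec'],float).ravel()
    return -R.T@t, np.c_[n,np.ones(len(n))]@R
def onplane(f,uv,z):
    c,d=rays(f,uv); return c+d*((z-c[2])/d[:,2])[:,None]
def cloud(f):
    h,w=f['depth'].shape; v,u=np.mgrid[0:h,0:w]
    c,d=rays(f,np.c_[u.ravel(),v.ravel()]); return (c+d*f['depth'].ravel()[:,None]).reshape(h,w,3)
E
python3 - <<'E'
from h import *
s=manip.sense();print(s['time'],s['eef_pos'],s['tool_rot'],s['width'])
for n in('top','scene'):
    f=grab(n,n+'0.png');print(n,f['fx'],f['k1'],rays(f,[[280,210]])[0])
    np.save(n+'.npy',f,allow_pickle=True)
E
```

```text
pics
0.0 [0.21422178 0.50583771 0.19286903] [[-9.20752036e-01  3.90147198e-01 -9.22527517e-04]
 [ 3.90148216e-01  9.20750735e-01 -1.56658224e-03]
 [ 2.38220219e-04 -1.80235625e-03 -9.99998347e-01]] 0.08566061599655334
top 505.68844309905637 -0.034744219962761204 [0.33916287 0.09165644 1.42121564]
scene 532.8376152027984 0.018239038652227348 [ 1.3194864 -0.0932737  1.1106113]
```

View pics/top0.png

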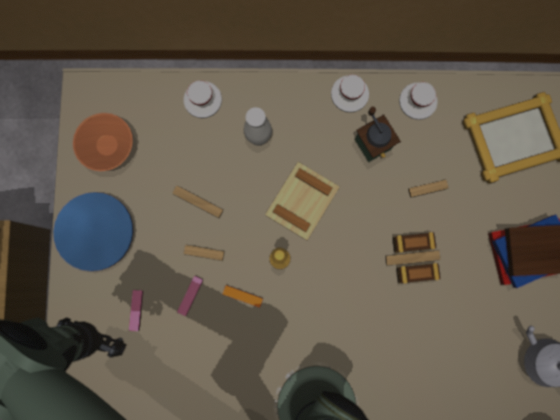

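View pics/scene0.png

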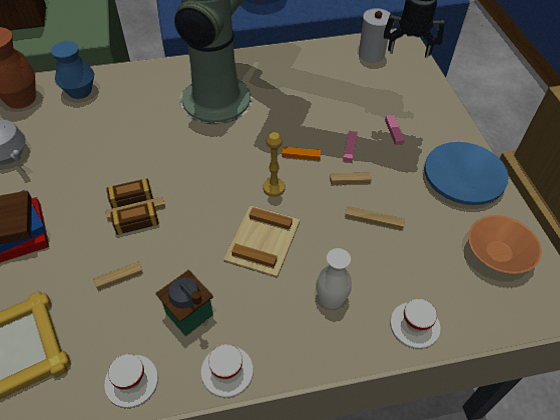

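Top view: base (302,201), long_a (198,201), short slats (204,252) and (428,188), caskets with long_b (414,258), candlestick (279,258), vase (257,128), grinder (378,137). Image up is about +x and left is +y.

```bash
cat >> h.py <<'E'
def seg(f,uv,z,win=45,thr=None):
    """grow slat region around pixel uv by colour; min-area rect on plane z"""
    lab=cv2.cvtColor(f['pixels'],cv2.COLOR_RGB2LAB).astype(int); u,v=uv
    ref=np.median(lab[v-1:v+2,u-1:u+2].reshape(-1,3),0)
    d=np.abs(lab-ref); m=((d[...,0]<(thr or 28))&(d[...,1]<9)&(d[...,2]<10)).astype(np.uint8)
    w=np.zeros_like(m); w[v-win:v+win,u-win:u+win]=1
    n,l=cv2.connectedComponents(m*w,connectivity=4); c=(l==l[v,u])
    return c
def rect(f,c,z):
    cs,_=cv2.findContours(cv2.resize(c.astype(np.uint8),None,fx=4,fy=4,interpolation=cv2.INTER_NEAREST),cv2.RETR_EXTERNAL,cv2.CHAIN_APPROX_NONE)
    k=max(cs,key=cv2.contourArea).reshape(-1,2)
    P=onplane(f,(k+.5)/4-.5,z)[:,:2]*1000
    (x,y),(a,b),t=cv2.minAreaRect(P.astype(np.float32))
    if a<b: a,b,t=b,a,t+90
    return [round(float(q),1) for q in (x,y,a,b,(t+90)%180-90)]
E
python3 - <<'E'
from h import *
T=np.load('top.npy',allow_pickle=True).item(); S=np.load('scene.npy',allow_pickle=True).item()
C=cloud(T)
vis=T['pixels'].copy()
for n,uv,z in [('long_a',(198,201),.018),('s1',(204,252),.018),('s2',(428,188),.018),('lb',(413,258),.018),('run1',(314,181),.028),('run2',(291,218),.028),('board',(302,199),.010)]:
    c=seg(T,uv,z); vis[c]=[255,0,255]
    print(n,rect(T,c,z),c.sum(),'z',np.median(C[c][:,2]).round(4))
for n,uv,z in [('long_a',(375,218),.018),('s1',(350,178),.018),('s2',(118,272),.018)]:
    c=seg(S,uv,z); print('S',n,rect(S,c,z),c.sum())
cv2.imwrite('pics/seg.png',cv2.resize(vis[90:320,120:480],None,fx=2.2,fy=2.2)[:,:,::-1])
# bystanders from height
P=C.reshape(-1,3)
for n,uv,r in [('candle',(279,258),14),('vase',(257,128),22),('grind',(378,137),26)]:
    Q=C[uv[1]-r:uv[1]+r,uv[0]-r:uv[0]+r].reshape(-1,3); Q=Q[Q[:,2]>.04]; print(n,Q.min(0).round(3),Q.max(0).round(3),np.median(Q,0).round(3))
Q=C[225:290,385:445].reshape(-1,3);Q=Q[Q[:,2]>.035];print('cask',Q.min(0).round(3),Q.max(0).round(3),np.median(Q[:,2]))
E
```

```text
long_a [558.0, 334.5, 158.0, 33.5, 62.6] 581 z 0.0174
s1 [414.3, 313.0, 114.4, 30.0, 80.6] 398 z 0.018
s2 [600.1, -320.7, 114.7, 32.3, -75.6] 399 z 0.0176
lb [394.8, -271.6, 157.6, 76.0, -72.5] 672 z 0.0179
run1 [613.7, 8.1, 111.4, 32.3, 60.7] 369 z 0.0281
run2 [511.1, 70.0, 111.0, 32.4, 59.9] 387 z 0.0283
board [563.1, 38.4, 187.7, 148.0, -31.1] 2506 z 0.0099
S long_a [557.6, 335.2, 152.1, 28.7, 62.7] 464
S s1 [413.9, 313.6, 111.4, 27.9, 80.5] 272
S s2 [598.7, -318.3, 112.8, 28.4, -76.8] 431
candle [0.339 0.084 0.183] [0.417 0.121 1.421] [0.399 0.101 0.196]
vase [0.339 0.092 0.04 ] [0.782 0.206 1.421] [0.74  0.163 0.113]
grind [ 0.339 -0.223  0.041] [0.788 0.092 1.421] [ 0.724 -0.155  0.097]
cask [ 0.332 -0.337  0.036] [0.472 0.092 1.421] 0.045513991724533076
```

View pics/seg.png

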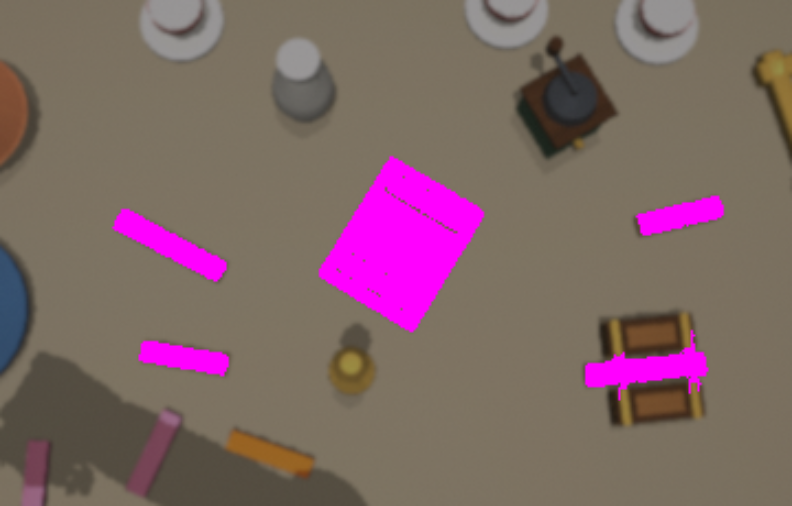

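```bash
cat >> h.py <<'E'
from scipy.spatial.transform import Rotation as Ro
def plan(x,y,z,psi,n,pose=None):
    """constant tool-frame row (mm,deg) that repeated n times reaches the target pose; returns end pose"""
    if pose is None: s=manip.sense(); p,R=np.array(s['eef_pos'])*1000,np.array(s['tool_rot'])
    else: p,R=pose
    a=np.radians(psi); Rt=np.array([[np.cos(a),np.sin(a),0],[np.sin(a),-np.cos(a),0],[0,0,-1]])
    w=Ro.from_matrix(R.T@Rt).as_rotvec()/n; Rk=Ro.from_rotvec(w).as_matrix()
    M=sum(np.linalg.matrix_power(Rk,k) for k in range(n))
    t=np.linalg.solve(M,R.T@(np.array([x,y,z])-p))
    print(n,'x',np.r_[t,np.degrees(w)].round(2).tolist(),'|t|',np.linalg.norm(t).round(1))
    return np.array([x,y,z],float),Rt
E
python3 - <<'E'
from h import *
T=np.load('top.npy',allow_pickle=True).item(); S=np.load('scene.npy',allow_pickle=True).item()
for f,uv in((T,(413,258)),(S,(145,208))):
    c=seg(f,(uv),.018)
    if f is T: # opening removes brass-band leaks
        c=cv2.morphologyEx(c.astype(np.uint8),cv2.MORPH_OPEN,np.ones((5,5)))>0
        print('lb',rect(f,c,.018)); C=cloud(T)
        H=C[...,2]; m=(H>.038)&(H<.055); w=np.zeros_like(m); w[225:292,385:445]=1; m&=w
        Q=C[m][:,:2]; print('caskets',np.array(cv2.minAreaRect((Q*1000).astype(np.float32))[0]),cv2.minAreaRect((Q*1000).astype(np.float32))[1:],len(Q))
print(manip.sense()['time'])
p=plan(558,335,120,62.6,16)
plan(558,335,3,62.6,4,p)
E
```

```text
lb [405.5, -269.1, 156.9, 38.0, -83.7]
caskets [ 401.11456299 -274.78335571] ((131.10208129882812, 112.49920654296875), 6.620910167694092) 1344
0.1
16 x [-20.39, 17.6, 4.55, -0.0, 0.0, 5.9] |t| 27.3
4 x [0.0, 0.0, 29.25, 0.0, 0.0, 0.0] |t| 29.2
```

```bash
python3 -m crank '[-20.4,17.6,4.5,0,0,5.9,-20.4,17.6,4.5,0,0,5.9,-20.4,17.6,4.5,0,0,5.9,-20.4,17.6,4.5,0,0,5.9,-20.4,17.6,4.5,0,0,5.9,-20.4,17.6,4.5,0,0,5.9,-20.4,17.6,4.5,0,0,5.9,-20.4,17.6,4.5,0,0,5.9]' 1 60
python3 -m crank '[-20.4,17.6,4.5,0,0,5.9,-20.4,17.6,4.5,0,0,5.9,-20.4,17.6,4.5,0,0,5.9,-20.4,17.6,4.5,0,0,5.9,-20.4,17.6,4.5,0,0,5.9,-20.4,17.6,4.5,0,0,5.9,-20.4,17.6,4.5,0,0,5.9,-20.4,17.6,4.5,0,0,5.9,0,0,0,0,0,0,0,0,0,0,0,0]'
python3 - <<'E'
from h import *
s=manip.sense();print(s['time'],s['eef_pos'],s['qpos'])
f=grab('wrist','w1.png');print(rays(f,[[280,210]]))
p=plan(558,335,120,62.6,1); plan(558,335,4,62.6,4,p)
E
```

```text
time: 0.77
eef_pos: [0.425, 0.4958, 0.1567]
tool_rot: [[-0.335, 0.942, -0.001], [0.942, 0.335, -0.001], [-0.0, -0.001, -1.0]]
contact_force: [0.5, 0.2, -0.5]
width: 0.0856
grasp_force: 0.0
time: 1.6
eef_pos: [0.5586, 0.3339, 0.1208]
tool_rot: [[0.461, 0.887, -0.002], [0.887, -0.461, -0.0], [-0.001, -0.001, -1.0]]
contact_force: [-1.0, 0.8, -0.1]
width: 0.0854
grasp_force: 0.0
1.6 [0.55857343 0.33385806 0.1208463 ] [ 4.25230613e-01  5.64387194e-01 -8.13683858e-03  1.00010877e+00
  2.84551257e-04  2.47554351e+00]
(array([0.59068921, 0.39799039, 0.30072508]), array([[-0.12818334, -0.25178392, -0.95926814]]))
1 x [-0.26, -0.28, 1.25, -0.06, 0.03, 0.03] |t| 1.3
4 x [0.0, 0.0, 29.0, 0.0, 0.0, 0.0] |t| 29.0
```

View pics/w1.png

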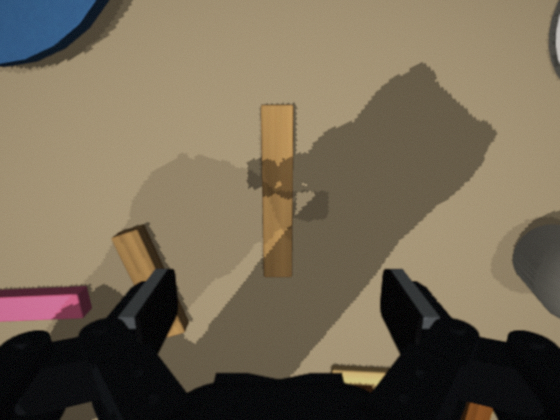

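Wrist view: long_a runs upright at u≈278, v 103–277, square to the fingers.

Run:
```python
from h import *
f=grab('wrist'); s=manip.sense()
q=onplane(f,[[278.5,103],[278,277],[262,104],[295,104],[263,277],[293,277]],.018)*1000
print(q.round(1).tolist(),q[2:].mean(0)); e=np.array(s['eef_pos'])*1000
print((np.array(s['tool_rot']).T@(q[2:].mean(0)-e)).round(1), np.degrees(np.arctan2(*(q[0]-q[1])[[1,0]])))
```

```text
[[591.8, 403.0, 18.0], [522.1, 269.6, 18.0], [579.9, 408.3, 18.0], [602.9, 396.4, 18.0], [510.1, 275.9, 18.0], [534.2, 263.4, 18.0]] [556.77471745 335.98158485  18.        ]
[ -0.6  -1.3 103.5] 62.43480189876958
```

```bash
python3 -m crank '[-0.5,-1,29.2,0,0,0,0,0,29.2,0,0,0,0,0,29.2,0,0,0,0,0,29.2,0,0,0,0,0,0,0,0,0]'
python3 -m crank '[0,0,0,0,0,0,0,0,0,0,0,0,0,0,0,0,0,0,0,0,0,0,0,0,0,0,0,0,0,0,0,0,0,0,0,0]' 0 60
python3 -m crank '[0,0,0,0,0,0,0,0,-10,0,0,0,0,0,-30,0,0,0,0,0,-40,0,0,0,0,0,-40,0,0,0,0,0,-40,0,0,0,0,0,-40,0,0,0,0,0,0,0,0,0]'
python3 - <<'E'
from h import *
s=manip.sense();print(s['time'],s['eef_pos'])
f=grab('wrist','w2.png')
E
```

```text
time: 2.12
eef_pos: [0.5523, 0.3348, -0.001]
tool_rot: [[0.457, 0.889, -0.009], [0.889, -0.457, -0.004], [-0.007, -0.006, -1.0]]
contact_force: [-1.0, -0.2, 0.2]
width: 0.0856
grasp_force: 0.0
time: 2.62
eef_pos: [0.5582, 0.3358, 0.0061]
tool_rot: [[0.46, 0.888, 0.002], [0.888, -0.46, 0.001], [0.001, 0.001, -1.0]]
contact_force: [-0.6, 0.1, 0.3]
width: 0.0125
grasp_force: 0.0
time: 3.28
eef_pos: [0.5617, 0.3374, 0.2156]
tool_rot: [[0.46, 0.888, 0.014], [0.888, -0.46, 0.006], [0.012, 0.009, -1.0]]
contact_force: [1.0, 1.7, 1.4]
width: 0.0002
grasp_force: 0.0
3.2833 [0.56171225 0.33744192 0.21555236]
```

View pics/w2.png

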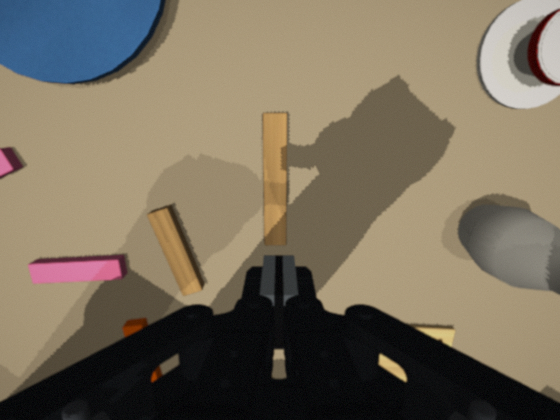

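Missed: the fingers are shut (tips at (278,258)), and the slat lies undisturbed at v 112–245. Checking the tips in the wrist view against the reported TCP.

Run:
```python
from h import *
f=grab('wrist'); s=manip.sense(); e=np.array(s['eef_pos'])*1000; R=np.array(s['tool_rot'])
print(e, f['depth'][255:275:4,278], f['depth'][180,275])
C=cloud(f)*1000
for v in (180,240,256,260,264,270,280): print(v,(C[v,278]).round(1),(R.T@(C[v,278]-e)).round(1))
K=np.array([[f['fx'],0,f['cx']],[0,f['fy'],f['cy']],[0,0,1]])
print(cv2.projectPoints((e/1000).reshape(1,1,3),np.array(f['rvec']),np.array(f['tvec']),K,np.array([f['k1'],0,0,0,0.]))[0].ravel())
q=onplane(f,[[275.5,112],[275.5,245]],.018)*1000;print(q,q.mean(0))
t=grab('top'); c=seg(t,(198,201),.018); print(rect(t,c,.018))
```

```text
[558.91869316 336.11660337 208.22823453] [0.14976455 0.14652735 0.14235799 0.13995679 0.13478196] 0.37992418
180 [558.9 335.5  18.5] [ -1.4  -0.4 189.7]
240 [526.7 273.3  18.3] [-71.5  -0.4 189.6]
256 [563.3 346.3 252.9] [ 11.2  -0.7 -44.6]
260 [563.5 346.9 258.5] [ 11.9  -0.7 -50.3]
264 [563.4 346.7 262.1] [ 11.7  -0.7 -53.8]
270 [563.3 346.4 267. ] [ 11.4  -0.7 -58.7]
280 [563.4 346.9 276.3] [ 11.9  -0.7 -68.1]
[279.06777271 242.47008102]
[[589.65071538 400.36539546  18.        ]
 [521.19923754 269.01154604  18.        ]] [555.42497646 334.68847075  18.        ]
[553.9, 326.7, 130.0, 36.1, 62.7]
```

Run:
```python
from h import *
f=grab('scene'); s=manip.sense(); e=np.array(s['eef_pos']); R=np.array(s['tool_rot'])
K=np.array([[f['fx'],0,f['cx']],[0,f['fy'],f['cy']],[0,0,1]])
P=np.array([e-R[:,2]*d for d in (0,.0445,.1)])
uv=cv2.projectPoints(P,np.array(f['rvec']),np.array(f['tvec']),K,np.array([f['k1'],0,0,0,0.]))[0].reshape(-1,2); print(uv)
im=f['pixels'].copy()
u,v=uv[1].astype(int); x0,y0=max(u-70,0),max(v-60,0)
big=cv2.resize(im[y0:y0+120,x0:x0+140],None,fx=5,fy=5)
for q,c in zip(uv,[(255,0,0),(0,255,0),(0,0,255)]): cv2.circle(big,tuple(int(a) for a in (q-[x0,y0]+.5)*5),4,c,-1)
cv2.imwrite('pics/s3.png',big[:,:,::-1])
```

```text
[[386.81395821 166.30958316]
 [390.24199298 152.79235223]
 [394.81748097 134.76649027]]
```

View pics/s3.png

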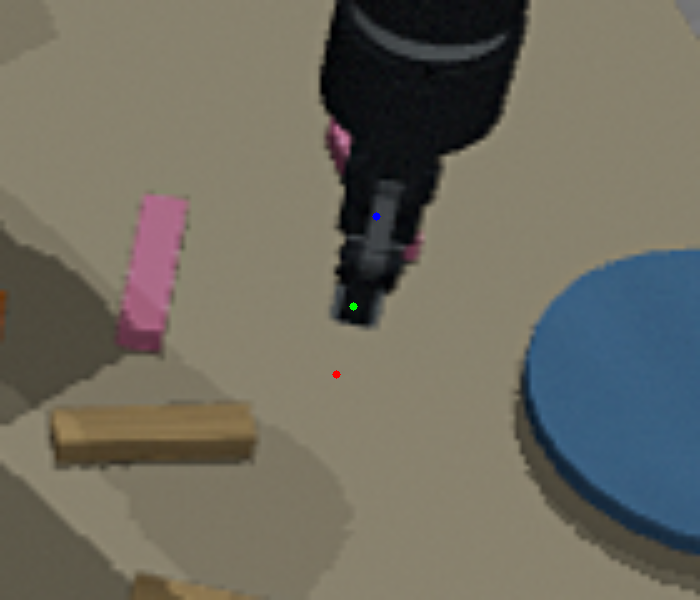

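The scene crop shows the red dot (reported TCP) about 40 mm beyond the real fingertips, near the green dot. The TCP is biased along the tool, so I'll pin it down.

Run:
```python
from h import *
f=grab('wrist'); s=manip.sense(); e=np.array(s['eef_pos'])*1000; R=np.array(s['tool_rot'])
C=(cloud(f)*1000-e)@R
for v in range(248,262): print(v,C[v,270:288:4].round(1).tolist(),f['pixels'][v,278])
print(s['time'],e,s['width'])
```

```text
248 [[-88.6, -11.3, 205.1], [-89.1, -6.5, 206.3], [-88.4, -1.7, 204.6], [-88.0, 3.1, 203.8], [-88.6, 7.9, 205.2]] [113 103  80]
249 [[-89.4, -11.3, 204.0], [-89.5, -6.5, 204.1], [-89.7, -1.7, 204.6], [-89.3, 3.1, 203.7], [-89.3, 7.9, 203.7]] [110  99  79]
250 [[-91.0, -11.3, 204.6], [-89.8, -6.5, 201.9], [-90.6, -1.7, 203.9], [-90.8, 3.1, 204.2], [-90.5, 7.9, 203.5]] [112 100  80]
251 [[-92.1, -11.3, 204.3], [-91.7, -6.5, 203.3], [-92.5, -1.7, 205.3], [-92.2, 3.1, 204.5], [-91.9, 7.9, 203.8]] [113 102  80]
252 [[-93.8, -11.4, 205.1], [-93.5, -6.5, 204.5], [-93.7, -1.7, 205.0], [-93.1, 3.1, 203.6], [-93.5, 7.9, 204.5]] [112 101  80]
253 [[-94.4, -11.3, 203.5], [-94.4, -6.5, 203.5], [-94.7, -1.7, 204.3], [-94.1, 3.1, 203.0], [-94.9, 7.9, 204.8]] [110  98  78]
254 [[-96.3, -11.4, 204.9], [-95.4, -6.5, 203.0], [-96.2, -1.7, 204.6], [-96.0, 3.1, 204.2], [-95.7, 7.9, 203.7]] [99 88 68]
255 [[10.9, -4.9, -42.4], [10.5, -3.1, -41.5], [10.5, -1.4, -41.6], [10.6, 0.3, -41.8], [11.0, 2.1, -42.8]] [61 55 44]
256 [[10.6, -4.9, -42.8], [10.9, -3.1, -43.5], [11.1, -1.4, -44.0], [10.7, 0.3, -43.0], [10.8, 2.0, -43.3]] [26 22 21]
257 [[10.9, -4.8, -44.6], [10.8, -3.1, -44.3], [11.3, -1.4, -45.5], [11.2, 0.3, -45.3], [10.9, 2.0, -44.5]] [8 4 7]
258 [[10.9, -4.8, -45.5], [10.6, -3.1, -44.9], [10.7, -1.4, -45.1], [10.7, 0.3, -45.1], [11.1, 2.0, -46.2]] [10  9 10]
259 [[11.3, -4.8, -47.4], [10.8, -3.1, -46.3], [11.1, -1.4, -47.0], [10.6, 0.3, -45.9], [10.5, 2.0, -45.8]] [4 5 4]
260 [[11.1, -4.7, -48.2], [10.6, -3.1, -47.1], [10.9, -1.4, -47.7], [10.8, 0.3, -47.4], [10.9, 2.0, -47.6]] [4 6 6]
261 [[10.4, -4.8, -47.6], [10.9, -3.1, -48.6], [10.9, -1.4, -48.6], [11.0, 0.3, -48.9], [10.4, 2.0, -47.5]] [13 12 14]
3.5333 [556.4200489  334.95573947 203.48766057] -0.00017526799195907025
```

```bash
python3 -m crank '[0,0,30,0,0,0,0,0,35,0,0,0,0,0,35,0,0,0,0,0,35,0,0,0,0,0,35,0,0,0,0,0,20,0,0,0,0,0,5,0,0,0,0,0,0,0,0,0,0,0,0,0,0,0]' 1 60
python3 - <<'E'
from h import *
s=manip.sense();print(s['time'],s['eef_pos'],s['width'])
p=plan(556.7,335.5,-20,62.6,1)
E
```

```text
time: 4.28
eef_pos: [0.5574, 0.3355, 0.01]
tool_rot: [[0.46, 0.888, -0.001], [0.888, -0.46, -0.0], [-0.0, -0.0, -1.0]]
contact_force: [1.2, 0.6, 0.3]
width: 0.0852
grasp_force: 0.0
4.2833 [0.55743402 0.33545625 0.00995418] 0.08519756963289922
1 x [-0.29, -0.66, 29.95, -0.02, 0.03, 0.03] |t| 30.0
```

```bash
python3 -m crank '[0,-0.7,16,0,0,0,0,0,15,0,0,0,0,0,10,0,0,0,0,0,5,0,0,0,0,0,0,0,0,0,0,0,0,0,0,0]'
python3 -m crank '[0,0,0,0,0,0,0,0,0,0,0,0,0,0,0,0,0,0,0,0,0,0,0,0,0,0,0,0,0,0,0,0,0,0,0,0]' 0 60
```

```text
time: 4.78
eef_pos: [0.5574, 0.3361, -0.0353]
tool_rot: [[0.46, 0.888, 0.001], [0.888, -0.46, 0.0], [0.001, 0.001, -1.0]]
contact_force: [0.4, -0.2, 0.3]
width: 0.0855
grasp_force: 0.0
time: 5.28
eef_pos: [0.5574, 0.3361, -0.0355]
tool_rot: [[0.46, 0.888, 0.001], [0.888, -0.46, 0.0], [0.001, 0.001, -1.0]]
contact_force: [0.0, -0.0, -0.8]
width: 0.0246
grasp_force: 59.3
```

```bash
python3 -m crank '[0,0,-10,0,0,0,0,0,-25,0,0,0,0,0,-35,0,0,0,0,0,-40,0,0,0,0,0,-40,0,0,0,0,0,-40,0,0,0,0,0,-35,0,0,0,0,0,-20,0,0,0,0,0,0,0,0,0,0,0,0,0,0,0]'
python3 - <<'E'
from h import *
s=manip.sense();print(s['time'],s['eef_pos'],s['width'])
p=plan(583,73.2,205,149.5,16)
E
```

```text
time: 6.12
eef_pos: [0.5575, 0.3361, 0.2107]
tool_rot: [[0.46, 0.888, 0.003], [0.888, -0.46, 0.001], [0.002, 0.002, -1.0]]
contact_force: [-0.5, -0.3, -1.4]
width: 0.0243
grasp_force: 59.4
6.1167 [0.55747998 0.3361316  0.21074899] 0.024327635108301382
16 x [-18.03, -2.47, 0.34, 0.01, -0.0, -5.43] |t| 18.2
```

```bash
python3 -m crank '[-18,-2.5,0.3,0,0,-5.43,-18,-2.5,0.3,0,0,-5.43,-18,-2.5,0.3,0,0,-5.43,-18,-2.5,0.3,0,0,-5.43,-18,-2.5,0.3,0,0,-5.43,-18,-2.5,0.3,0,0,-5.43,-18,-2.5,0.3,0,0,-5.43,-18,-2.5,0.3,0,0,-5.43]'
python3 -m crank '[-18,-2.5,0.3,0,0,-5.43,-18,-2.5,0.3,0,0,-5.43,-18,-2.5,0.3,0,0,-5.43,-18,-2.5,0.3,0,0,-5.43,-18,-2.5,0.3,0,0,-5.43,-18,-2.5,0.3,0,0,-5.43,-18,-2.5,0.3,0,0,-5.43,-18,-2.5,0.3,0,0,-5.43,0,0,0,0,0,0,0,0,0,0,0,0]'
python3 - <<'E'
from h import *
s=manip.sense();print(s['time'],s['eef_pos'],s['width'])
f=grab('wrist','w4.png'); np.save('w4.npy',f,allow_pickle=True)
p=plan(583,73.2,205,149.5,1)
E
```

```text
time: 6.78
eef_pos: [0.5149, 0.1983, 0.2043]
tool_rot: [[-0.282, 0.959, -0.004], [0.959, 0.282, -0.001], [0.0, -0.004, -1.0]]
contact_force: [-0.5, -0.9, -0.3]
width: 0.0245
grasp_force: 59.4
time: 7.62
eef_pos: [0.5807, 0.0726, 0.2019]
tool_rot: [[-0.86, 0.51, -0.004], [0.51, 0.86, 0.0], [0.004, -0.002, -1.0]]
contact_force: [-0.5, 0.1, -1.1]
width: 0.0248
grasp_force: 59.4
7.6167 [0.58073825 0.07260185 0.20186263] 0.024765628614732884
1 x [-2.23, 1.32, -2.74, -0.09, -0.2, -0.08] |t| 3.8
```

View pics/w4.png

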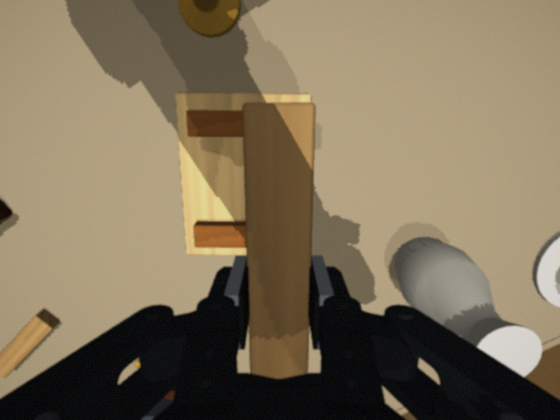

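Wrist view: held slat at u 245–313; board corners at about (177,94), (187,255), (311,94); runner ends at (187,111–136) and (194,222–247).

Run:
```python
from h import *
f=np.load('w4.npy',allow_pickle=True).item(); s=manip.sense(); e=np.array(s['eef_pos'])*1000; R=np.array(s['tool_rot'])
b=onplane(f,[[177,94],[187,255],[311,94]],.010)*1000; r=onplane(f,[[187.5,111],[187.5,136],[194.5,222],[194.5,247]],.028)*1000
print(b.round(1).tolist(),np.linalg.norm(b[0]-b[1]),np.linalg.norm(b[0]-b[2])); print(r.round(1).tolist())
ang=lambda a:np.degrees(np.arctan2(a[1],a[0]))
print('bx',ang(b[1]-b[0]),ang(r[2]+r[3]-r[0]-r[1]),'by',ang(b[2]-b[0]))
mid=r.mean(0); # middle of runner ends at base y=-55
for th in (-30.5,-31):
    y=np.array([-np.sin(np.radians(th)),np.cos(np.radians(th))]); print('c',th,mid[:2]+55*y)
x=ang(b[1]-b[0]);
C=(cloud(f)*1000-e)@R
for v in (110,150,200,240): 
    row=C[v]; m=(np.abs(row[:,2]+0)<80)&(np.arange(560)>235)&(np.arange(560)<325); print(v,row[m].min(0).round(1),row[m].max(0).round(1))
c=C[98:112,280]; print(c.round(1).tolist())
T=grab('top');np.save('top2.npy',T,allow_pickle=True)
```

```text
[[451.1, 27.7, 10.0], [602.9, -65.5, 10.0], [521.1, 145.5, 10.0]] 178.11441444065113 137.01617321021368
[[472.8, 31.3, 28.0], [492.7, 17.5, 28.0], [571.3, -28.0, 28.0], [595.2, -44.4, 28.0]]
bx -31.548343814822555 -31.10075807209086 by 59.28399138683679
c -30.5 [560.90061236  41.50103751]
c -31 [561.31309652  41.25563522]
110 [ 72.3 -13.8 -54.3] [ 72.3  12.2 -51.2]
150 [ 58.1 -13.5 -54.2] [ 58.5  11.7 -51.5]
200 [ 39.2 -13.6 -55.2] [ 40.2  11.9 -51.7]
240 [ 22.9 -13.7 -54.1] [ 23.9  11.9 -51.8]
[[83.2, 0.7, 191.7], [82.3, 0.7, 192.5], [81.3, 0.7, 192.2], [80.3, 0.7, 191.8], [75.0, -0.3, -52.3], [74.7, -0.3, -51.8], [74.3, -0.3, -52.1], [74.0, -0.3, -52.7], [73.6, -0.3, -53.3], [73.3, -0.3, -52.6], [73.0, -0.3, -52.9], [72.6, -0.3, -51.8], [72.3, -0.3, -53.3], [71.9, -0.3, -52.0]]
```

Run:
```python
from h import *
p=plan(583,75,20,149,7); plan(583,75,-6.5,149,1,p)
```

```text
7 x [-0.26, 0.38, 26.1, -0.01, -0.02, 0.07] |t| 26.1
1 x [0.0, 0.0, 26.5, 0.0, 0.0, 0.0] |t| 26.5
```

```bash
python3 -m crank '[-0.3,0.4,20,0,0,0.07,-0.3,0.4,30,0,0,0.07,-0.3,0.4,35,0,0,0.07,-0.3,0.4,35,0,0,0.07,-0.3,0.4,35,0,0,0.07,-0.3,0.4,20,0,0,0.07,-0.3,0.4,8,0,0,0.07,0,0,0,0,0,0,0,0,0,0,0,0]'
python3 - <<'E'
from h import *
s=manip.sense();print(s['eef_pos'])
plan(583,75,-6.5,149,1)
E
```

```text
time: 8.47
eef_pos: [0.5852, 0.075, 0.0217]
tool_rot: [[-0.858, 0.514, 0.0], [0.514, 0.858, 0.0], [-0.0, 0.0, -1.0]]
contact_force: [0.5, 0.1, -0.1]
width: 0.0245
grasp_force: 59.4
[0.58522077 0.07502615 0.02171046]
1 x [1.9, -1.17, 28.21, 0.01, 0.01, 0.05] |t| 28.3
```

```bash
python3 -m crank '[1,-0.6,10,0,0,0,0.9,-0.6,10,0,0,0,0,0,5,0,0,0,0,0,3,0,0,0,0,0,0,0,0,0,0,0,0,0,0,0]'
python3 -m crank '[0,0,0,0,0,0,0,0,0,0,0,0,0,0,0,0,0,0]' 0.6 60
python3 -m crank '[0,0,-10,0,0,0,0,0,-25,0,0,0,0,0,-35,0,0,0,0,0,-40,0,0,0,0,0,-40,0,0,0,0,0,-35,0,0,0,0,0,-25,0,0,0,0,0,0,0,0,0]' 1
python3 - <<'E'
from h import *
s=manip.sense();print(s['time'],s['eef_pos'])
f=grab('wrist'); np.save('w5.npy',f,allow_pickle=True); cv2.imwrite('pics/w5.png',f['pixels'][:,:,::-1])
p=plan(410,-197,60,95,14)
E
```

```text
time: 8.97
eef_pos: [0.5829, 0.0744, -0.0069]
tool_rot: [[-0.857, 0.515, 0.0], [0.515, 0.857, -0.0], [-0.0, -0.0, -1.0]]
contact_force: [0.2, -0.2, -0.8]
width: 0.0243
grasp_force: 59.4
time: 9.22
eef_pos: [0.5832, 0.0745, -0.0067]
tool_rot: [[-0.857, 0.515, 0.001], [0.515, 0.857, -0.0], [-0.0, 0.0, -1.0]]
contact_force: [-0.3, -0.4, -1.2]
width: 0.0511
grasp_force: 0.0
time: 9.88
eef_pos: [0.5866, 0.0746, 0.2107]
tool_rot: [[-0.857, 0.515, 0.011], [0.515, 0.857, 0.0], [-0.01, 0.006, -1.0]]
contact_force: [1.1, 0.9, -0.7]
width: 0.0851
grasp_force: 0.0
9.8833 [0.58656084 0.07455969 0.21065574]
14 x [-9.41, -22.05, 10.51, 0.03, 0.02, 3.86] |t| 26.2
```

View pics/w5.png

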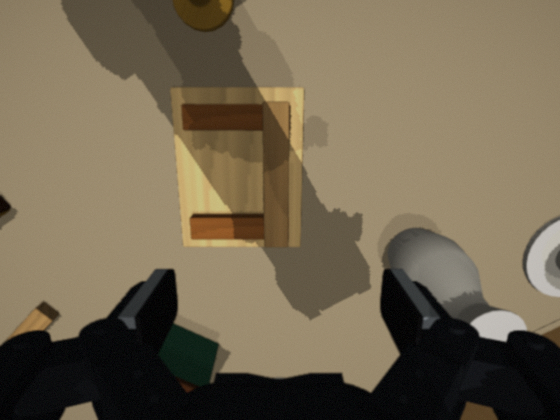

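Long_a sits flush on the runners (slat at u 264–290, v 100–248). Now to long_b's free +y end.

Run:
```python
from h import *
p=plan(393,-215,150,96.6,14)
```

```text
14 x [-9.5, -23.9, 4.08, 0.03, 0.02, 3.74] |t| 26.0
```

```bash
python3 -m crank '[-9.5,-23.9,4,0,0,3.74,-9.5,-23.9,4,0,0,3.74,-9.5,-23.9,4,0,0,3.74,-9.5,-23.9,4,0,0,3.74,-9.5,-23.9,4,0,0,3.74,-9.5,-23.9,4,0,0,3.74,-9.5,-23.9,4,0,0,3.74,-9.5,-23.9,4,0,0,3.74]'
python3 -m crank '[-9.5,-23.9,4,0,0,3.74,-9.5,-23.9,4,0,0,3.74,-9.5,-23.9,4,0,0,3.74,-9.5,-23.9,4,0,0,3.74,-9.5,-23.9,4,0,0,3.74,-9.5,-23.9,4,0,0,3.74,0,0,0,0,0,0,0,0,0,0,0,0]'
python3 - <<'E'
from h import *
f=grab('wrist','w6.png'); np.save('w6.npy',f,allow_pickle=True)
s=manip.sense();print(s['time'],s['eef_pos'])
E
```

```text
time: 10.6
eef_pos: [0.5039, -0.1144, 0.1698]
tool_rot: [[-0.484, 0.875, -0.002], [0.875, 0.484, 0.001], [0.001, -0.001, -1.0]]
contact_force: [-0.7, 0.2, 0.6]
width: 0.0853
grasp_force: 0.0
time: 11.27
eef_pos: [0.3889, -0.2149, 0.1463]
tool_rot: [[-0.114, 0.993, -0.001], [0.993, 0.114, 0.002], [0.002, -0.001, -1.0]]
contact_force: [0.1, 0.8, 0.2]
width: 0.0854
grasp_force: 0.0
11.3167 [ 0.38996739 -0.21485284  0.14664289]
```

View pics/w6.png

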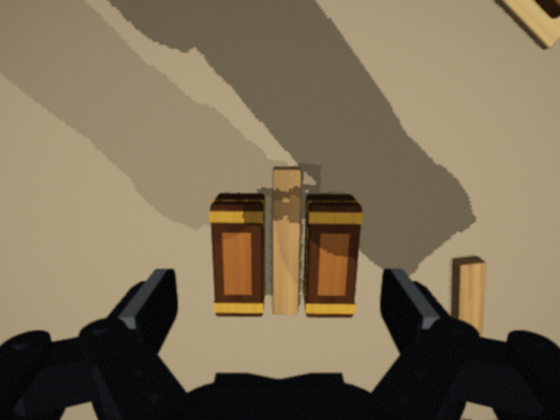

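Wrist view: long_b runs u 273–301 with its +y end at v≈169 and its far end at v≈314; the caskets' near bottom edge is at v≈196.

Run:
```python
from h import *
f=np.load('w6.npy',allow_pickle=True).item(); s=manip.sense(); e=np.array(s['eef_pos'])*1000; R=np.array(s['tool_rot'])
q=onplane(f,[[273,169],[301,169],[273,314],[299,314]],.018)*1000; k=onplane(f,[[218,202],[265,203],[307,203],[361,203]],.045)*1000
print(q.round(1).tolist()); print('centre',q.mean(0),'tool',((q-e)@R).round(1).tolist()); print('casket top edge tool',((k-e)@R).round(1).tolist(), k.round(1).tolist())
a=q[:2].mean(0)-q[2:].mean(0);a/=np.linalg.norm(a);print(np.degrees(np.arctan2(a[1],a[0])),np.linalg.norm(q[0]-q[2]))
t=q[:2].mean(0)-a*12; print(t); p=plan(t[0],t[1],-10,96.6,5); plan(t[0],t[1],-36,96.6,1,p)
```

```text
[[380.0, -195.2, 18.0], [405.0, -192.4, 18.0], [396.3, -343.0, 18.0], [422.6, -340.0, 18.0]]
centre [ 400.94495803 -267.64121679   18.        ] tool [[20.5, -7.6, 128.7], [20.5, 17.5, 128.7], [-128.1, -8.5, 128.5], [-128.2, 18.0, 128.5]]
casket top edge tool [[-2.8, -53.6, 101.7], [-3.8, -14.0, 101.6], [-3.8, 21.3, 101.6], [-3.9, 66.8, 101.6]] [[337.0, -223.8, 45.0], [376.4, -220.1, 45.0], [411.5, -216.1, 45.0], [456.7, -210.9, 45.0]]
96.54284622689974 148.6490596714655
[ 393.84371276 -205.72607271   18.        ]
5 x [1.7, 0.99, 31.33, -0.0, -0.01, 0.01] |t| 31.4
1 x [0.0, 0.0, 26.0, 0.0, 0.0, 0.0] |t| 26.0
```

```bash
python3 -m crank '[4.5,2,25,0,0,0,4,1.5,30,0,0,0,4,1.5,30,0,0,0,0,0,30,0,0,0,0,0,15,0,0,0,0,0,5,0,0,0,0,0,0,0,0,0,0,0,0,0,0,0]'
python3 - <<'E'
from h import *
s=manip.sense();e=np.array(s['eef_pos'])*1000;print(e)
t=np.array([392.5,-193.8,18])-8*np.array([-.114,.993,0]);plan(t[0],t[1],-36,96.6,1)
E
```

```text
time: 11.98
eef_pos: [0.3948, -0.202, 0.0125]
tool_rot: [[-0.117, 0.993, 0.0], [0.993, 0.117, -0.0], [-0.0, 0.0, -1.0]]
contact_force: [1.0, -0.1, -0.0]
width: 0.0858
grasp_force: 0.0
[ 394.81694796 -202.04064679   12.52153052]
1 x [0.47, -1.38, 48.52, 0.02, 0.01, 0.14] |t| 48.5
```

```bash
python3 -m crank '[0.4,-0.7,18,0,0,0,0,-0.6,16,0,0,0,0,0,10,0,0,0,0,0,4,0,0,0,0,0,0,0,0,0,0,0,0,0,0,0]'
python3 -m crank '[0,0,0,0,0,0,0,0,0,0,0,0,0,0,0,0,0,0,0,0,0,0,0,0,0,0,0,0,0,0,0,0,0,0,0,0]' 0 50
python3 -m crank '[3,0,0,0,0,0,7,0,0,0,0,0,10,0,0,0,0,0,12,0,0,0,0,0,12,0,0,0,0,0,12,0,0,0,0,0,12,0,0,0,0,0,10,0,0,0,0,0,7,0,0,0,0,0,3,0,0,0,0,0,0,0,0,0,0,0]'
python3 -m crank '[0,0,0,0,0,0,0,0,0,0,0,0,0,0,0,0,0,0]' 0.6
python3 -m crank '[0,0,-15,0,0,0,0,0,-30,0,0,0,0,0,-40,0,0,0,0,0,-40,0,0,0,0,0,-20,0,0,0,0,0,0,0,0,0,0,0,0,0,0,0]' 1
python3 - <<'E'
from h import *
f=grab('wrist','w7.png'); np.save('w7.npy',f,allow_pickle=True)
s=manip.sense();print(s['time'],s['eef_pos'])
E
```

```text
time: 12.48
eef_pos: [0.3935, -0.2024, -0.035]
tool_rot: [[-0.116, 0.993, 0.001], [0.993, 0.116, -0.001], [-0.001, 0.001, -1.0]]
contact_force: [-0.2, 0.3, 0.3]
width: 0.0854
grasp_force: 0.0
time: 12.98
eef_pos: [0.3929, -0.202, -0.0354]
tool_rot: [[-0.116, 0.993, 0.001], [0.993, 0.116, -0.0], [-0.0, 0.001, -1.0]]
contact_force: [-0.2, 1.4, 5.5]
width: 0.0252
grasp_force: 49.5
time: 13.9
eef_pos: [0.3824, -0.1131, -0.0355]
tool_rot: [[-0.118, 0.993, 0.001], [0.993, 0.118, -0.0], [-0.0, 0.001, -1.0]]
contact_force: [-0.2, 0.1, 8.4]
width: 0.0246
grasp_force: 50.0
time: 14.15
eef_pos: [0.3814, -0.1133, -0.0362]
tool_rot: [[-0.117, 0.993, -0.001], [0.993, 0.117, 0.001], [0.001, -0.001, -1.0]]
contact_force: [-0.4, 0.2, 0.2]
width: 0.0516
grasp_force: 0.0
time: 14.73
eef_pos: [0.383, -0.1146, 0.1098]
tool_rot: [[-0.116, 0.993, 0.002], [0.993, 0.116, -0.001], [-0.001, 0.002, -1.0]]
contact_force: [0.3, -0.2, -1.1]
width: 0.0855
grasp_force: 0.0
14.7833 [ 0.38194432 -0.11410158  0.10863725]
```

View pics/w7.png

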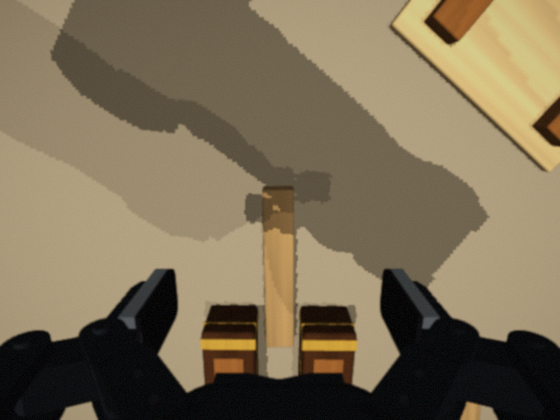

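Long_b is pulled out: end at v≈187 (u 264–294), tail at v≈347, casket face at v≈307, so the middle is clear.

Run:
```python
from h import *
f=np.load('w7.npy',allow_pickle=True).item(); s=manip.sense(); e=np.array(s['eef_pos'])*1000; R=np.array(s['tool_rot'])
q=onplane(f,[[263.5,187.5],[294.5,187.5],[265,347],[294.5,347]],.018)*1000
print(((q-e)@R).round(1).tolist(),np.linalg.norm(q[0]-q[2])); k=onplane(f,[[232,325]],.045)*1000;print(((k-e)@R).round(1))
c=q.mean(0); print(c); p=plan(c[0],c[1],60,96.6,4); plan(c[0],c[1],-36,96.6,4,p)
```

```text
[[10.8, -12.4, 90.6], [10.8, 12.5, 90.6], [-140.7, -12.9, 90.6], [-140.7, 14.5, 90.6]] 151.47449433964707
[[-98.2 -38.5  63.6]]
[ 389.89381213 -178.52483901   18.        ]
4 x [-16.23, 0.11, 12.16, -0.0, -0.01, 0.02] |t| 20.3
4 x [0.0, 0.0, 24.0, 0.0, 0.0, 0.0] |t| 24.0
```

```bash
python3 -m crank '[-16,0.1,10,0,0,0,-18,0.1,15,0,0,0,-18,0.1,25,0,0,0,-13,0.1,35,0,0,0,0,0,30,0,0,0,0,0,20,0,0,0,0,0,7,0,0,0,0,0,2,0,0,0,0,0,0,0,0,0,0,0,0,0,0,0]'
python3 -m crank '[0,0,0,0,0,0,0,0,0,0,0,0,0,0,0,0,0,0,0,0,0,0,0,0,0,0,0,0,0,0,0,0,0,0,0,0]' 0 60
python3 -m crank '[0,0,-10,0,0,0,0,0,-25,0,0,0,0,0,-35,0,0,0,0,0,-40,0,0,0,0,0,-40,0,0,0,0,0,-40,0,0,0,0,0,-30,0,0,0,0,0,-15,0,0,0,0,0,0,0,0,0,0,0,0,0,0,0]'
python3 - <<'E'
from h import *
s=manip.sense();e=np.array(s['eef_pos'])*1000; R=np.array(s['tool_rot']);print(s['time'],e)
f=grab('wrist'); C=(cloud(f)*1000-e)@R
for v in (130,200,240): 
    row=C[v]; m=(np.abs(row[:,2]+53)<6)&(np.arange(560)>235)&(np.arange(560)<325); print(v,row[m].min(0).round(1),row[m].max(0).round(1))
c=C[90:140,280]; c=c[np.abs(c[:,2]+53)<6]; print(c[:2].round(1))
w=np.load('w5.npy',allow_pickle=True).item()
q=onplane(w,[[264,101],[290,101],[264,248],[290,248]],.046)*1000; print('long_a placed',q.mean(0).round(1),np.linalg.norm(q[0]-q[2]))
b=onplane(w,[[171,88],[304,88],[184,246],[301,246]],.010)*1000; print('board',b.round(1).tolist(),b.mean(0))
plan(542,5.5,205,149,16)
E
```

```text
time: 15.62
eef_pos: [0.3907, -0.179, -0.0344]
tool_rot: [[-0.116, 0.993, 0.0], [0.993, 0.116, -0.0], [-0.0, 0.0, -1.0]]
contact_force: [-0.0, -1.0, 0.6]
width: 0.0855
grasp_force: 0.0
time: 16.12
eef_pos: [0.3908, -0.1792, -0.0342]
tool_rot: [[-0.116, 0.993, 0.001], [0.993, 0.116, -0.001], [-0.001, 0.001, -1.0]]
contact_force: [-0.4, 0.9, 7.0]
width: 0.0249
grasp_force: 59.5
time: 16.95
eef_pos: [0.3907, -0.1792, 0.2005]
tool_rot: [[-0.116, 0.993, 0.002], [0.993, 0.116, -0.001], [-0.001, 0.001, -1.0]]
contact_force: [-0.3, 0.4, -0.3]
width: 0.0245
grasp_force: 59.1
16.95 [ 390.67951457 -179.20759597  200.54358551]
130 [ 64.8 -14.7 -53.5] [ 65.   10.6 -50.3]
200 [ 38.5 -14.3 -53.3] [ 39.1  11.  -50.8]
240 [ 21.8 -14.5 -53.4] [ 23.   11.1 -50.4]
[[ 74.3  -0.9 -50.3]
 [ 73.9  -0.9 -51.7]]
long_a placed [583.1  75.3  46. ] 150.69605177102198
board [[450.5, 27.0, 10.0], [521.6, 145.2, 10.0], [601.8, -64.4, 10.0], [673.4, 54.2, 10.0]] [561.80901957  40.50096025  10.        ]
16 x [5.1, 14.6, -0.35, -0.0, -0.0, -3.27] |t| 15.5
```

```bash
python3 -m crank '[5.1,14.6,-0.3,0,0,-3.27,5.1,14.6,-0.3,0,0,-3.27,5.1,14.6,-0.3,0,0,-3.27,5.1,14.6,-0.3,0,0,-3.27,5.1,14.6,-0.3,0,0,-3.27,5.1,14.6,-0.3,0,0,-3.27,5.1,14.6,-0.3,0,0,-3.27,5.1,14.6,-0.3,0,0,-3.27]'
python3 -m crank '[5.1,14.6,-0.3,0,0,-3.27,5.1,14.6,-0.3,0,0,-3.27,5.1,14.6,-0.3,0,0,-3.27,5.1,14.6,-0.3,0,0,-3.27,5.1,14.6,-0.3,0,0,-3.27,5.1,14.6,-0.3,0,0,-3.27,5.1,14.6,-0.3,0,0,-3.27,5.1,14.6,-0.3,0,0,-3.27,0,0,0,0,0,0,0,0,0,0,0,0]'
python3 -m crank '[0,0,20,0,0,0,0,0,30,0,0,0,0,0,35,0,0,0,0,0,35,0,0,0,0,0,30,0,0,0,0,0,20,0,0,0,0,0,10,0,0,0,0,0,0,0,0,0,0,0,0,0,0,0]'
python3 - <<'E'
from h import *
s=manip.sense();print(s['time'],s['eef_pos'],s['width'])
p=plan(542,7.5,-5.2,149,1)
E
```

```text
time: 17.67
eef_pos: [0.487, -0.1035, 0.2001]
tool_rot: [[-0.544, 0.839, -0.004], [0.839, 0.544, 0.001], [0.003, -0.003, -1.0]]
contact_force: [1.1, -0.6, 0.1]
width: 0.0244
grasp_force: 59.1
time: 18.5
eef_pos: [0.5413, 0.0058, 0.2028]
tool_rot: [[-0.857, 0.515, -0.004], [0.515, 0.857, 0.0], [0.003, -0.002, -1.0]]
contact_force: [-0.1, -0.5, -1.2]
width: 0.0246
grasp_force: 59.2
time: 19.25
eef_pos: [0.5421, 0.0047, 0.0248]
tool_rot: [[-0.856, 0.516, -0.001], [0.516, 0.856, -0.0], [0.001, -0.001, -1.0]]
contact_force: [0.3, 0.1, -0.3]
width: 0.0246
grasp_force: 59.2
19.25 [0.54214741 0.00472438 0.02477394] 0.024621571110458047
1 x [1.53, 2.32, 29.97, -0.03, -0.05, -0.08] |t| 30.1
```

```bash
python3 -m crank '[0.8,1.2,10,0,0,0,0.7,1.1,10,0,0,0,0,0,6,0,0,0,0,0,4,0,0,0,0,0,0,0,0,0,0,0,0,0,0,0]'
python3 -m crank '[0,0,0,0,0,0,0,0,0,0,0,0,0,0,0,0,0,0]' 0.6 60
python3 -m crank '[0,0,-10,0,0,0,0,0,-25,0,0,0,0,0,-35,0,0,0,0,0,-40,0,0,0,0,0,-40,0,0,0,0,0,-35,0,0,0,0,0,-25,0,0,0,0,0,0,0,0,0]' 1
python3 - <<'E'
from h import *
s=manip.sense();print(s['time'],s['eef_pos'])
f=grab('wrist'); np.save('w8.npy',f,allow_pickle=True); cv2.imwrite('pics/w8.png',f['pixels'][:,:,::-1])
p=plan(599.5,-319.5,120,104,14)
E
```

```text
time: 19.75
eef_pos: [0.5423, 0.0081, -0.0052]
tool_rot: [[-0.857, 0.515, -0.0], [0.515, 0.857, -0.0], [0.0, -0.0, -1.0]]
contact_force: [-0.4, 0.2, -0.4]
width: 0.0244
grasp_force: 59.2
time: 20.0
eef_pos: [0.5427, 0.0079, -0.0048]
tool_rot: [[-0.857, 0.515, 0.001], [0.515, 0.857, -0.0], [-0.001, 0.0, -1.0]]
contact_force: [0.3, -0.6, 0.1]
width: 0.0514
grasp_force: 0.0
time: 20.67
eef_pos: [0.546, 0.0076, 0.2121]
tool_rot: [[-0.857, 0.515, 0.011], [0.515, 0.857, -0.001], [-0.01, 0.004, -1.0]]
contact_force: [0.9, 0.1, 0.6]
width: 0.0855
grasp_force: 0.0
20.6667 [0.54599516 0.0076376  0.21209401]
14 x [-21.33, -11.65, 6.41, 0.02, 0.02, 3.21] |t| 25.1
```

View pics/w8.png

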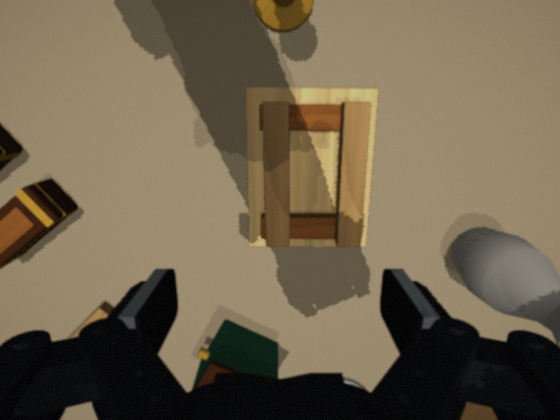

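Both long slats lie parallel and flush (u 263–290 and 340–369). Next, the right-hand short slat.

```bash
python3 -m crank '[-21.3,-11.6,5,0,0,3.21,-21.3,-11.6,5,0,0,3.21,-21.3,-11.6,5,0,0,3.21,-21.3,-11.6,5,0,0,3.21,-21.3,-11.6,5,0,0,3.21,-21.3,-11.6,5,0,0,3.21,-21.3,-11.6,5,0,0,3.21]'
python3 -m crank '[-21.3,-11.6,8,0,0,3.21,-21.3,-11.6,8,0,0,3.21,-21.3,-11.6,8,0,0,3.21,-21.3,-11.6,8,0,0,3.21,-21.3,-11.6,8,0,0,3.21,-21.3,-11.6,8,0,0,3.21,-21.3,-11.6,8,0,0,3.21,0,0,0,0,0,0,0,0,0,0,0,0]'
python3 - <<'E'
from h import *
w=np.load('w8.npy',allow_pickle=True).item()
q=onplane(w,[[263.5,101],[290,101],[264.5,247],[290,247]],.046)*1000; print('long_b placed',q.mean(0).round(1),np.linalg.norm(q[0]-q[2]))
q=onplane(w,[[343,101],[370,101],[339,247],[365,247]],.046)*1000; print('long_a',q.mean(0).round(1))
s=manip.sense();e=np.array(s['eef_pos'])*1000; R=np.array(s['tool_rot']);print(s['time'],e)
f=grab('wrist'); cv2.imwrite('pics/w9.png',f['pixels'][:,:,::-1]); C=cloud(f)*1000; 
m=(C[...,2]>12)&(C[...,2]<24); n,l,st,ce=cv2.connectedComponentsWithStats(m.astype(np.uint8))
for i in range(1,n):
    if st[i,4]>1500: print(st[i],rect(f,l==i,.018))
plan(599.5,-319.5,-35.5,104,6)
E
```

```text
time: 21.3
eef_pos: [0.6016, -0.1505, 0.1683]
tool_rot: [[-0.593, 0.805, -0.002], [0.805, 0.593, 0.001], [0.002, -0.001, -1.0]]
contact_force: [0.9, 0.3, 0.8]
width: 0.0851
grasp_force: 0.0
time: 22.05
eef_pos: [0.5955, -0.3188, 0.1118]
tool_rot: [[-0.241, 0.971, -0.003], [0.971, 0.241, 0.002], [0.003, -0.002, -1.0]]
contact_force: [-0.3, 0.0, 0.4]
width: 0.0852
grasp_force: 0.0
long_b placed [542.2   8.3  46. ] 150.16297110726347
long_a [582.7  75.5  46. ]
22.05 [ 595.54574213 -318.81273197  111.8332378 ]
[   4    0   24  155 1719] [379.7, -276.6, 111.0, 11.7, -83.9]
[ 267  133   34  130 4083] [597.3, -318.1, 109.6, 26.4, -76.5]
6 x [-0.42, 0.49, 24.68, -0.01, -0.02, 0.0] |t| 24.7
```

```bash
python3 -m crank '[0,1,20,0,0,0,0,0.5,30,0,0,0,0,0,35,0,0,0,0,0,30,0,0,0,0,0,20,0,0,0,0,0,9,0,0,0,0,0,3,0,0,0,0,0,0,0,0,0,0,0,0,0,0,0]'
python3 -m crank '[0,0,0,0,0,0,0,0,0,0,0,0,0,0,0,0,0,0,0,0,0,0,0,0,0,0,0,0,0,0,0,0,0,0,0,0]' 0 60
python3 -m crank '[0,0,-10,0,0,0,0,0,-25,0,0,0,0,0,-35,0,0,0,0,0,-40,0,0,0,0,0,-40,0,0,0,0,0,-40,0,0,0,0,0,-30,0,0,0,0,0,-15,0,0,0,0,0,0,0,0,0,0,0,0,0,0,0]'
python3 - <<'E'
from h import *
s=manip.sense();e=np.array(s['eef_pos'])*1000; R=np.array(s['tool_rot']);print(s['time'],e)
f=grab('wrist'); C=(cloud(f)*1000-e)@R
for v in (200,240): 
    row=C[v]; m=(np.abs(row[:,2]+53)<6)&(np.arange(560)>235)&(np.arange(560)<325); print(v,row[m].min(0).round(1),row[m].max(0).round(1))
c=C[90:240,280]; c=c[np.abs(c[:,2]+53)<6]; print(c[:2].round(1))
plan(613.5,10.5,205,59.2,14)
E
```

```text
time: 22.85
eef_pos: [0.6001, -0.3183, -0.0314]
tool_rot: [[-0.243, 0.97, 0.002], [0.97, 0.243, -0.001], [-0.002, 0.002, -1.0]]
contact_force: [1.0, 0.5, 0.7]
width: 0.0851
grasp_force: 0.0
time: 23.35
eef_pos: [0.5993, -0.3184, -0.0324]
tool_rot: [[-0.243, 0.97, 0.001], [0.97, 0.243, -0.001], [-0.001, 0.001, -1.0]]
contact_force: [0.5, 0.3, 2.8]
width: 0.0246
grasp_force: 59.2
time: 24.18
eef_pos: [0.5991, -0.3183, 0.2031]
tool_rot: [[-0.243, 0.97, 0.002], [0.97, 0.243, -0.001], [-0.002, 0.001, -1.0]]
contact_force: [-0.2, 0.8, -1.0]
width: 0.0243
grasp_force: 58.9
24.1833 [ 599.11174163 -318.25318199  203.12651676]
200 [ 38.  -14.1 -51.6] [ 38.9  11.6 -48.2]
240 [ 21.5 -14.1 -51.1] [ 22.3  11.2 -49.1]
[[ 55.   -0.8 -49.4]
 [ 54.4  -0.8 -48. ]]
14 x [24.01, -1.73, -0.25, -0.0, -0.0, 3.2] |t| 24.1
```

```bash
python3 -m crank '[24,-1.7,-0.2,0,0,3.2,24,-1.7,-0.2,0,0,3.2,24,-1.7,-0.2,0,0,3.2,24,-1.7,-0.2,0,0,3.2,24,-1.7,-0.2,0,0,3.2,24,-1.7,-0.2,0,0,3.2,24,-1.7,-0.2,0,0,3.2]'
python3 -m crank '[24,-1.7,-0.2,0,0,3.2,24,-1.7,-0.2,0,0,3.2,24,-1.7,-0.2,0,0,3.2,24,-1.7,-0.2,0,0,3.2,24,-1.7,-0.2,0,0,3.2,24,-1.7,-0.2,0,0,3.2,24,-1.7,-0.2,0,0,3.2,0,0,0,0,0,0,0,0,0,0,0,0]'
python3 -m crank '[0,0,20,0,0,0,0,0,30,0,0,0,0,0,35,0,0,0,0,0,35,0,0,0,0,0,25,0,0,0,0,0,15,0,0,0,0,0,0,0,0,0,0,0,0,0,0,0]'
python3 - <<'E'
from h import *
s=manip.sense();print(s['time'],s['eef_pos'],s['width'])
p=plan(614.5,9.4,15,59.2,1)
E
```

```text
time: 24.82
eef_pos: [0.5721, -0.1508, 0.2009]
tool_rot: [[0.148, 0.989, -0.004], [0.989, -0.148, 0.002], [0.001, -0.004, -1.0]]
contact_force: [0.5, -0.1, 0.1]
width: 0.0244
grasp_force: 59.0
time: 25.57
eef_pos: [0.613, 0.0111, 0.2024]
tool_rot: [[0.509, 0.861, -0.004], [0.861, -0.509, 0.0], [-0.002, -0.003, -1.0]]
contact_force: [-0.3, -0.3, -1.1]
width: 0.0247
grasp_force: 59.0
time: 26.23
eef_pos: [0.6124, 0.0091, 0.0433]
tool_rot: [[0.512, 0.859, -0.004], [0.859, -0.512, 0.0], [-0.002, -0.003, -1.0]]
contact_force: [-0.2, 0.3, 0.6]
width: 0.0244
grasp_force: 59.0
26.2333 [0.61238227 0.00912968 0.0432728 ] 0.02436185674813919
1 x [1.37, 1.77, 28.26, -0.19, 0.11, -0.01] |t| 28.4
```

```bash
python3 -m crank '[0.5,0.8,10,0,0,0,0,0,9,0,0,0,0,0,5,0,0,0,0,0,3,0,0,0,0,0,0,0,0,0,0,0,0,0,0,0]'
python3 -m crank '[0,0,0,0,0,0]'
python3 - <<'E'
from h import *
p=plan(614.5,9.4,15,59.2,1)
E
```

```text
time: 26.73
eef_pos: [0.6152, 0.0101, 0.0178]
tool_rot: [[0.511, 0.859, 0.0], [0.859, -0.511, -0.0], [-0.0, 0.0, -1.0]]
contact_force: [0.2, 0.5, -0.1]
width: 0.024
grasp_force: 59.0
time: 26.82
eef_pos: [0.6155, 0.0101, 0.0181]
tool_rot: [[0.511, 0.859, 0.001], [0.859, -0.511, -0.0], [0.0, 0.001, -1.0]]
contact_force: [-0.4, 0.3, -0.1]
width: 0.0244
grasp_force: 59.0
1 x [-1.08, -0.54, 3.07, 0.03, -0.01, 0.06] |t| 3.3
```

```bash
python3 -m crank '[-0.8,-0.4,2,0,0,0,0,0,1.5,0,0,0,0,0,0,0,0,0,0,0,0,0,0,0]'
python3 -m crank '[0,0,0,0,0,0,0,0,0,0,0,0,0,0,0,0,0,0]' 0.6 60
python3 -m crank '[0,0,-10,0,0,0,0,0,-25,0,0,0,0,0,-35,0,0,0,0,0,-40,0,0,0,0,0,-40,0,0,0,0,0,-30,0,0,0,0,0,-15,0,0,0,0,0,0,0,0,0,0,0,0,0,0,0]' 1
python3 - <<'E'
from h import *
s=manip.sense();print(s['time'],s['eef_pos'])
f=grab('wrist'); np.save('w10.npy',f,allow_pickle=True); C=cloud(f)*1000
m=(C[...,2]>58)&(C[...,2]<70); m[270:]=0; n,l,st,ce=cv2.connectedComponentsWithStats(m.astype(np.uint8))
for i in range(1,n):
    if st[i,4]>800: print(st[i],rect(f,l==i,.064))
plan(414,313.4,120,80.5,14)
E
```

```text
time: 27.15
eef_pos: [0.6143, 0.0096, 0.0141]
tool_rot: [[0.511, 0.859, -0.0], [0.859, -0.511, 0.0], [-0.0, -0.0, -1.0]]
contact_force: [-0.1, 0.3, -0.2]
width: 0.0247
grasp_force: 59.0
time: 27.4
eef_pos: [0.6145, 0.0095, 0.0143]
tool_rot: [[0.511, 0.859, 0.0], [0.859, -0.511, -0.0], [0.0, 0.0, -1.0]]
contact_force: [0.0, 0.1, -0.8]
width: 0.0511
grasp_force: 0.0
time: 28.15
eef_pos: [0.6151, 0.0095, 0.2106]
tool_rot: [[0.511, 0.859, 0.003], [0.859, -0.511, -0.0], [0.001, 0.002, -1.0]]
contact_force: [0.2, 0.5, -0.2]
width: 0.0858
grasp_force: 0.0
28.15 [0.61508018 0.0094947  0.21064857]
[ 538  113   22   65 1032] [851.9, -89.0, 62.1, 20.7, 72.0]
[ 265  129   28  112 2939] [613.1, 9.4, 110.2, 25.7, 58.6]
14 x [15.27, -21.21, 6.36, -0.0, 0.0, -1.52] |t| 26.9
```

The short slat reads (613.1, 9.4) at 58.6°, as intended. On to the last one.

```bash
python3 -m crank '[15.3,-21.2,3,0,0,-1.52,15.3,-21.2,3,0,0,-1.52,15.3,-21.2,3,0,0,-1.52,15.3,-21.2,3,0,0,-1.52,15.3,-21.2,3,0,0,-1.52,15.3,-21.2,3,0,0,-1.52,15.3,-21.2,3,0,0,-1.52]'
python3 -m crank '[15.3,-21.2,9,0,0,-1.52,15.3,-21.2,9,0,0,-1.52,15.3,-21.2,9,0,0,-1.52,15.3,-21.2,9,0,0,-1.52,15.3,-21.2,10,0,0,-1.52,15.3,-21.2,10,0,0,-1.52,15.3,-21.2,10,0,0,-1.52,0,0,0,0,0,0,0,0,0,0,0,0]'
python3 - <<'E'
from h import *
s=manip.sense();e=np.array(s['eef_pos'])*1000; R=np.array(s['tool_rot']);print(s['time'],e)
f=grab('wrist'); C=cloud(f)*1000; 
m=(C[...,2]>12)&(C[...,2]<24); n,l,st,ce=cv2.connectedComponentsWithStats(m.astype(np.uint8))
for i in range(1,n):
    if st[i,4]>1500: r=rect(f,l==i,.018); print(st[i],r,f['pixels'][int(ce[i][1]),int(ce[i][0])])
plan(414,313.4,-35.5,80.5,1)
E
```

```text
time: 28.78
eef_pos: [0.5265, 0.1716, 0.1859]
tool_rot: [[0.343, 0.939, -0.004], [0.939, -0.343, -0.001], [-0.002, -0.003, -1.0]]
contact_force: [0.9, 1.5, 0.1]
width: 0.0853
grasp_force: 0.0
time: 29.53
eef_pos: [0.4119, 0.3134, 0.12]
tool_rot: [[0.162, 0.987, -0.004], [0.987, -0.162, -0.003], [-0.003, -0.004, -1.0]]
contact_force: [1.0, -0.0, -0.6]
width: 0.0853
grasp_force: 0.0
29.5333 [411.85891124 313.38332382 120.03342698]
[ 266  130   32  127 3909] [412.3, 314.2, 109.5, 26.5, 80.5] [110  85  52]
[  66  146  136   63 4201] [294.4, 350.2, 111.3, 28.3, -24.6] [211 114 147]
[ 161  272   36  103 1994] [294.8, 205.9, 112.6, 26.6, 70.3] [202  97   0]
1 x [0.62, 0.93, 156.34, -0.11, 0.12, 0.07] |t| 156.3
```

```bash
python3 -m crank '[0.5,0,20,0,0,0,0,0,30,0,0,0,0,0,37,0,0,0,0,0,35,0,0,0,0,0,20,0,0,0,0,0,9,0,0,0,0,0,4,0,0,0,0,0,0,0,0,0,0,0,0,0,0,0]'
python3 -m crank '[0,0,0,0,0,0,0,0,0,0,0,0,0,0,0,0,0,0,0,0,0,0,0,0,0,0,0,0,0,0,0,0,0,0,0,0]' 0 60
python3 -m crank '[0,0,-10,0,0,0,0,0,-25,0,0,0,0,0,-35,0,0,0,0,0,-40,0,0,0,0,0,-40,0,0,0,0,0,-40,0,0,0,0,0,-35,0,0,0,0,0,-15,0,0,0,0,0,0,0,0,0,0,0,0,0,0,0]'
python3 - <<'E'
from h import *
s=manip.sense();e=np.array(s['eef_pos'])*1000; R=np.array(s['tool_rot']);print(s['time'],e)
f=grab('wrist'); C=(cloud(f)*1000-e)@R
for v in (200,240): 
    row=C[v]; m=(np.abs(row[:,2]+53)<6)&(np.arange(560)>235)&(np.arange(560)<325); print(v,row[m].min(0).round(1),row[m].max(0).round(1))
c=C[90:240,280]; c=c[np.abs(c[:,2]+53)<6]; print(c[:2].round(1))
p=plan(540,270,205,70,6); plan(511.5,71,205,59.2,8,p)
E
```

```text
time: 30.33
eef_pos: [0.416, 0.3145, -0.0318]
tool_rot: [[0.165, 0.986, 0.002], [0.986, -0.165, 0.001], [0.001, 0.002, -1.0]]
contact_force: [0.4, -0.9, 0.7]
width: 0.0851
grasp_force: 0.0
time: 30.83
eef_pos: [0.4151, 0.3145, -0.0321]
tool_rot: [[0.164, 0.986, 0.001], [0.986, -0.164, 0.001], [0.001, 0.001, -1.0]]
contact_force: [-0.1, -0.1, 5.8]
width: 0.0243
grasp_force: 59.8
time: 31.67
eef_pos: [0.415, 0.3144, 0.2083]
tool_rot: [[0.164, 0.986, 0.002], [0.986, -0.164, 0.001], [0.001, 0.002, -1.0]]
contact_force: [0.0, 0.0, -1.4]
width: 0.0244
grasp_force: 59.0
31.6667 [414.95874723 314.38769956 208.31825879]
200 [ 37.5 -14.2 -51.1] [ 38.2  11.2 -48.4]
240 [ 20.4 -14.2 -51.2] [ 21.8  11.2 -47.7]
[[ 54.   -0.9 -49.1]
 [ 53.7  -0.9 -49.2]]
6 x [-2.08, 22.15, 0.31, -0.0, 0.0, 1.76] |t| 22.3
8 x [-24.12, 7.18, 0.0, 0.0, 0.0, 1.35] |t| 25.2
```

```bash
python3 -m crank '[-2,22.1,0.3,0,0,1.76,-2,22.1,0.3,0,0,1.76,-2,22.1,0.3,0,0,1.76,-2,22.1,0.3,0,0,1.76,-2,22.1,0.3,0,0,1.76,-2,22.1,0.3,0,0,1.76]'
python3 -m crank '[-24.1,7.2,0,0,0,1.35,-24.1,7.2,0,0,0,1.35,-24.1,7.2,0,0,0,1.35,-24.1,7.2,0,0,0,1.35,-24.1,7.2,0,0,0,1.35,-24.1,7.2,0,0,0,1.35,-24.1,7.2,0,0,0,1.35,-24.1,7.2,0,0,0,1.35,0,0,0,0,0,0,0,0,0,0,0,0]'
python3 -m crank '[0,0,20,0,0,0,0,0,30,0,0,0,0,0,35,0,0,0,0,0,35,0,0,0,0,0,25,0,0,0,0,0,15,0,0,0,0,0,0,0,0,0,0,0,0,0,0,0,0,0,0,0,0,0]'
python3 - <<'E'
from h import *
s=manip.sense();print(s['time'],s['eef_pos'],s['width'])
p=plan(511.8,71.2,14.5,59.2,1)
E
```

```text
time: 32.22
eef_pos: [0.5398, 0.27, 0.2028]
tool_rot: [[0.344, 0.939, -0.004], [0.939, -0.344, -0.001], [-0.003, -0.003, -1.0]]
contact_force: [0.2, -0.1, -1.1]
width: 0.0244
grasp_force: 59.1
time: 33.05
eef_pos: [0.5105, 0.071, 0.2037]
tool_rot: [[0.514, 0.858, -0.003], [0.858, -0.514, 0.0], [-0.001, -0.003, -1.0]]
contact_force: [-0.2, -0.7, -0.8]
width: 0.0244
grasp_force: 59.1
time: 33.8
eef_pos: [0.5125, 0.0725, 0.0459]
tool_rot: [[0.512, 0.859, 0.001], [0.859, -0.512, 0.0], [0.0, 0.0, -1.0]]
contact_force: [0.5, -0.0, 0.3]
width: 0.0248
grasp_force: 59.1
33.8 [0.51249813 0.07252509 0.04588483] 0.024783588334938576
1 x [-1.51, 0.07, 31.38, 0.02, -0.02, 0.03] |t| 31.4
```

```bash
python3 -m crank '[-0.8,0,11,0,0,0,-0.7,0,10,0,0,0,0,0,6,0,0,0,0,0,3.5,0,0,0,0,0,0,0,0,0,0,0,0,0,0,0,0,0,0,0,0,0]'
python3 - <<'E'
from h import *
plan(511.8,71.2,14.3,59.2,1)
E
```

```text
time: 34.38
eef_pos: [0.5116, 0.0706, 0.0153]
tool_rot: [[0.513, 0.859, 0.001], [0.859, -0.513, 0.0], [0.0, 0.001, -1.0]]
contact_force: [-0.5, -0.3, -0.3]
width: 0.0242
grasp_force: 59.1
1 x [0.64, -0.09, 0.97, 0.03, -0.02, -0.03] |t| 1.2
```

```bash
python3 -m crank '[0.5,0,0.8,0,0,0,0,0,0,0,0,0,0,0,0,0,0,0]'
python3 -m crank '[0,0,0,0,0,0,0,0,0,0,0,0,0,0,0,0,0,0]' 0.6 60
python3 -m crank '[0,0,-10,0,0,0,0,0,-25,0,0,0,0,0,-35,0,0,0,0,0,-40,0,0,0,0,0,-40,0,0,0,0,0,-30,0,0,0,0,0,-15,0,0,0,0,0,0,0,0,0,0,0,0,0,0,0]' 1
python3 - <<'E'
from h import *
s=manip.sense();print(s['time'],s['eef_pos'])
f=grab('wrist','w11.png'); C=cloud(f)*1000
m=(C[...,2]>58)&(C[...,2]<70); m[320:]=0; n,l,st,ce=cv2.connectedComponentsWithStats(m.astype(np.uint8))
for i in range(1,n):
    if st[i,4]>800: print(st[i],rect(f,l==i,.064),np.median(C[...,2][l==i]))
E
```

```text
time: 34.63
eef_pos: [0.5116, 0.0711, 0.0143]
tool_rot: [[0.513, 0.859, 0.0], [0.859, -0.513, 0.0], [0.0, 0.0, -1.0]]
contact_force: [0.1, 0.0, -0.2]
width: 0.0245
grasp_force: 59.1
time: 34.88
eef_pos: [0.5115, 0.071, 0.0142]
tool_rot: [[0.513, 0.859, 0.0], [0.859, -0.513, 0.0], [0.0, 0.0, -1.0]]
contact_force: [-1.0, 0.5, 0.3]
width: 0.0514
grasp_force: 0.0
time: 35.63
eef_pos: [0.5121, 0.071, 0.2105]
tool_rot: [[0.513, 0.859, 0.003], [0.859, -0.513, -0.0], [0.001, 0.002, -1.0]]
contact_force: [-1.1, 0.2, -0.6]
width: 0.0856
grasp_force: 0.0
35.6333 [0.51207631 0.07103751 0.21050781]
[ 264  129   28  112 2991] [509.9, 71.1, 109.9, 26.5, 59.2] 63.656194192278136
[ 382  129   40  112 3143] [611.8, 10.3, 110.5, 28.4, 58.4] 63.54956151078345
```

View pics/w11.png

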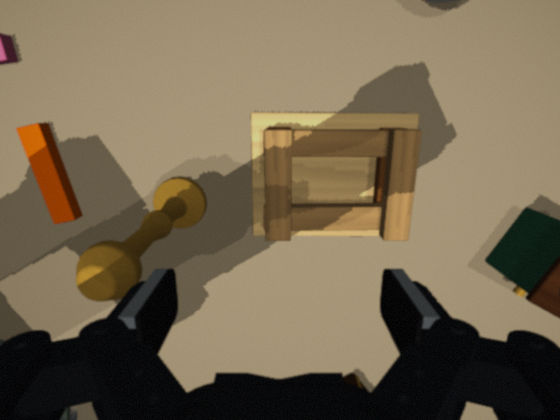

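The stack is square and centred: short slats at u 264–292 and 383–418 across both long ones, with the candlestick still upright at (180,203). Handing in.

```bash
python3 -c "
from station import job_done
print(job_done())"
```

```text
the job is handed in; nothing more can be done
None
```

The riser is finished and handed in at about 36 s: the last wrist view showed both long slats flush on the runners and both short slats square and level above them, and no bystander was touched; the judge's verdict was not shown.

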